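Sound the incubator wells with the depth gauge

TASK

Two of the three wells of the dry-block incubator have a broken-off stub stuck at the bottom. Take the spring depth gauge out of its stand, lower it gently into the wells until the rod bottoms, and find the clear well, the one that is 69 mm deep; there, press the rod onto the bottom so that it gives 5 to 12 mm into the handle for a second, then ease off and leave the gauge standing in that well. Never drop the gauge or push its rod to the end of its spring travel, and do not disturb the other things on the desk.

Things in the scene. Friction and masses are not known exactly. Their poses are not given: they have to be found in the camera images.
- block: dry-block incubator, fixed: white housing 100 x 164 x 64 mm round an aluminium block 60 x 140 mm, its flat top 85 mm above the desk. Origin: centre of the underside, z up, y along the row of wells, -x the front. Three blind wells, 12 mm wide, 2 mm chamfer. The clear one is 69 mm deep; in the others a fixed stub ends the bore 40 to 57 mm below the top. Which is which changes every time
- well_0 (a point): centre of the mouth of the well at the block's y = +42 mm, level with the block's top
- well_1 (a point): centre of the mouth of the middle well, level with the block's top
- well_2 (a point): centre of the mouth of the well at the block's y = -42 mm, level with the block's top
- stand: fixed steel stand of the gauge: round foot 68 mm across, 10 mm high, with a square post 34 x 34 mm whose top is 55 mm above the desk; the gauge's rod stands in its bore, 12 mm wide and 40 mm deep, open upward. Origin: centre of the underside
- gauge: spring depth gauge, 172 mm long, 0.13 kg, loose, upright in its stand at first. Aluminium handle with dark rings, 24 mm wide, over a 10 mm rod. Origin: where the rod's tip is when fully out; z toward the handle. Handle from z = 93 to 172 mm; the rod ends in a cone, 4 mm long, 5 mm wide at the end
- gauge_tip (a point): the lower end of the gauge's rod (moves with the rod)
- gauge_rod (a joint): how far the rod is pushed into the handle, m: 0 = fully out, 0.020 = end of its travel. The spring needs 2 N to start and 0.5 N more per mm (about 5 N at 6 mm, 10 N at 16 mm), and damps fast motion by 2 N per 0.1 m/s; it returns by itself
- bur_stand: blue bur stand, block 30 x 62 x 22 mm with thin burs to 40 mm; origin: centre of its underside. Bystander, loose
- dish: small white faceted mixing dish, 32 mm wide, 22 mm high; origin: centre of its underside. Bystander, loose
- roll: beige roll of tape lying flat, 69 mm across, 19 mm high; origin: centre of its underside. Bystander, loose

How it is judged:
By the outcome, as a careful person would: the job done as asked, in the order asked, and still so for the second after the job is handed in, with the robot touching nothing.
It also fails if it takes over 64 s, if anything falls off the work surface, if the arm or the gripper's body presses on something with over 40 N, if the wrist force passes 120 N, or if a joint passes its speed limit or range.

ROBOT

A 6-joint arm with a two-finger parallel gripper is mounted at the origin on a cart in front of the work surface, level with it; the furniture and walls round the work are solid. World frame = base frame: x ahead of the robot, y to its left, z up, the work surface at z = 0. Lengths are in m, angles in rad, forces in N, time in s.
With the tool pointing down it reaches from about 0.35 to 0.975 m from the base axis. Payload 4.9 kg.
Tool frame: the origin (TCP) lies at the very end of the fingers, on their centre line; the grasp point (between the pads) lies 19 mm behind it (ctrl.grasp_offset is the distance from the TCP to the grasp point, in m); z points along the fingers, y is the line along which they close (so a half turn about z gives the same grasp; the last joint's range is limited). The gripper opens to 85 mm and grips with 20 to 120 N. Pads are 22 mm wide; open, the fingers measure 114 mm over their backs; the gripper's body (76 mm by 85 mm) begins 54 mm behind the grasp point. The pads swing forward as they close: fully open they stand 13 mm farther back than shut.
Start: joints at [-1.293, 0.053, 1.613, -0, 1.476, -0.119], TCP at [0.242, -0.576, 0.231] pointing down, gripper open.
Joint ranges: [-3.01, 3.01], [-1.01, 2.22], [0.06, 2.58], [-1.02, 4.17], [0.09, 2.62], [-3.14, 3.14]. Speed limits (rad/s): [2.57, 2.57, 3.14, 3.14, 3.14, 3.14].

INTERFACE

Orientations are given as a rotation vector (axis times angle).
In Python, from station import ctrl, optics gives the robot as it stands.
- The arm moves only by the shell command python3 -m handwheel 'ROWS' [OPENING] [FORCE]. ROWS is JSON, a list of rows, each an object of numbers: "tx", "ty", "tz": the shift along the tool's x, y, z in mm; "roll": the turn about the tool's z in rad. A call has 1 to 12 rows; each row shifts and turns the commanded pose from where the row before left it, along the tool's axes as they then stand; what a row does not reach is not made up. A row lasts 1/12 s, in which the tool goes at most 41.7 mm and 7.16 degrees, less where a joint would pass 70% of its speed; a pose out of reach is approached as far as the arm can. A call with a gripper value outside its range is refused whole. OPENING is the finger opening in mm, from 0 to 85.4, set as the call begins (- or left out, the last holds). The fingers move at their own pace and stop on an object; FORCE is the grip in N (left out, the last holds). Time passes only in rows, so rows that do not move let the fingers close. It gives the time, the measured TCP pose, the force, the opening and the grip force at its end, in the units of the state.
- ctrl.get_obs(): the state, without advancing time (a new reading comes with each control period).
- optics.get_image(name): name is "side" or "top" or "wrist"; returns (picture, depth): 420x560x3 uint8, red, green, blue; 420x560 float32, m along the optical axis (not along the pixel's ray), 0 where there is no reading.
- optics.camera_params(name): a dict with "mtx" (3x3 intrinsics, pixels), "extrinsics" (4x4, takes a point from camera to world coordinates); the wrist camera has in their place "tool_from_camera" (4x4, takes a point from camera to tool coordinates, whose origin is the TCP and whose axes are the flange's). Camera axes: x right, y down, z forward; pixel columns grow to the right and rows downward; lengths in m; the calibration is good to about 2 mm. A picture is of the moment at which its call begins: read the wrist's pose just before it. camera_params takes no time and is no camera call.
- ctrl.finish_job(): hands the job in; it is judged then, once.
The state is a dict: "t": time; "q": joint angles; "dq": joint speeds; "effort": joint torques, N m; "tool_pos": TCP position; "tool_rot": TCP orientation; "contact_force": force on the tool from outside, world axes, zero at the start; "wrist_torque": the same for the moment, N m; "opening": finger opening in m; "grip_force": force on a finger pad.
Only numpy, scipy, OpenCV 4.12 (cv2) and the standard library are available. Lean on these libraries where they do the work, as an engineer would, in place of code of your own. Each camera call takes 0.05 s, during which the arm holds its last target. There are 200 camera calls.

## Working session

There is one attempt and no reset: what is moved stays moved. The work goes in short steps, Python scripts to look and compute and a shell command to move; the robot and the scene stay as the last step left them, time stands still between calls to the robot, and variables do not carry over. Pictures are saved under pics/ and viewed, at most 13 in all, crops included, and the job is handed in when it is done.

```bash
ls; mkdir -p pics; python3 - <<'E'
from station import ctrl, optics
import numpy as np, cv2
o=ctrl.get_obs(); print({k:np.round(v,3).tolist() for k,v in o.items()}, ctrl.grasp_offset)
for n in ("side","top"):
    p,d=optics.get_image(n); cv2.imwrite(f"pics/{n}0.png",p[:,:,::-1]); np.savez(f"{n}0.npz",p=p,d=d)
    c=optics.camera_params(n); print(n,np.round(c["mtx"],1).tolist(),np.round(c["extrinsics"],4).tolist())
print(np.round(optics.camera_params("wrist")["tool_from_camera"],4).tolist())
E
```

```text
pics
{'t': 0.0, 'q': [-1.293, 0.053, 1.614, 0.0, 1.476, -0.119], 'dq': [0.002, 0.0, -0.001, -0.0, -0.001, -0.001], 'effort': [-0.0, -39.368, -37.017, -0.0, 0.007, -0.0], 'tool_pos': [0.241, -0.576, 0.23], 'tool_rot': [-3.078, -0.619, 0.0], 'contact_force': [0.545, 0.161, -0.381], 'wrist_torque': [-0.002, 0.032, 0.066], 'grip_force': 0.0, 'opening': 0.086} 0.0187
side [[470.8, 0.0, 281.2], [0.0, 470.8, 206.5], [0.0, 0.0, 1.0]] [[-0.9995, 0.03, -0.0026, 0.5094], [0.0193, 0.5739, -0.8187, 1.091], [-0.0231, -0.8184, -0.5742, 0.8101], [0.0, 0.0, 0.0, 1.0]]
top [[401.2, 0.0, 275.5], [0.0, 401.2, 207.5], [0.0, 0.0, 1.0]] [[-0.0248, -0.9883, 0.1502, 0.3881], [-0.9995, 0.0273, 0.0149, 0.0642], [-0.0188, -0.1497, -0.9885, 1.0297], [0.0, 0.0, 0.0, 1.0]]
[[-0.0002, -0.9491, -0.3149, 0.0804], [1.0, -0.0003, 0.0003, 0.0004], [-0.0003, -0.3149, 0.9491, -0.143], [0.0, 0.0, 0.0, 1.0]]
```

View pics/top0.png

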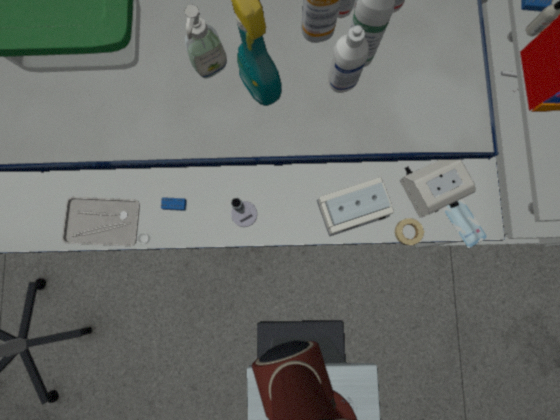

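View pics/side0.png

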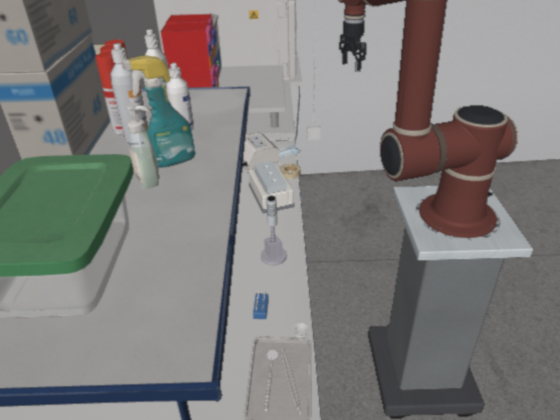

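The top view shows the gauge at about (238,203) on its foot at (244,214), and the block at (356,206) with wells near (340,209), (358,205), (375,200). The bur stand is at (174,204), the dish at (145,239) and the tape roll at (409,231). Next I'll measure these.

```bash
cat > h.py <<'E'
from station import ctrl, optics
import numpy as np, cv2
from scipy.spatial.transform import Rotation as R
def cam(n,obs=None):
    c=optics.camera_params(n)
    if n!="wrist": return c["mtx"],c["extrinsics"]
    T=np.eye(4);T[:3,:3]=R.from_rotvec(obs["tool_rot"]).as_matrix();T[:3,3]=obs["tool_pos"]
    return c["mtx"],T@c["tool_from_camera"]
def plane(K,E,uv,z):
    r=E[:3,:3]@np.linalg.solve(K,[uv[0],uv[1],1.]); return E[:3,3]+r*(z-E[2,3])/r[2]
def cloud(K,E,d):
    v,u=np.mgrid[:d.shape[0],:d.shape[1]]
    P=np.stack([(u-K[0,2])/K[0,0]*d,(v-K[1,2])/K[1,1]*d,d],-1)
    return P@E[:3,:3].T+E[:3,3]
E
python3 - <<'E'
from h import *
for n,(r0,r1,c0,c1) in {"top":(165,250,150,490),"side":(130,320,220,330)}.items():
    f=np.load(n+"0.npz"); p=f["p"]; K,E=cam(n); W=cloud(K,E,f["d"])
    if n=="top":
        for uv in [(238,203),(340,209),(358,205),(375,200),(174,204),(300,230),(300,160),(300,130),(447,185),(409,245),(20,200),(75,205),(465,220)]: print(uv,np.round(W[uv[1],uv[0]],3))
        for uv in [(340,209),(358,205),(375,200)]: print(np.round(plane(K,E,uv,.085),4))
    s=p[r0:r1,c0:c1]; k=2.3 if n=="top" else 3.1
    cv2.imwrite(f"pics/{n}c.png",cv2.resize(s,None,fx=k,fy=k,interpolation=cv2.INTER_CUBIC)[:,:,::-1])
    m=(W[...,2]>.150)&(W[...,2]<.185)&(W[...,0]>.25)&(W[...,0]<.5)&(W[...,1]>-.1)&(W[...,1]<.3)
    print(n,m.sum(),W[m].mean(0).round(4),np.ptp(W[m],axis=0).round(3),W[m][:,2].max())
    m=(abs(W[...,2]-.085)<.004)&(W[...,0]>.25)&(W[...,0]<.5)&(W[...,1]>-.4)&(W[...,1]<0.05)
    pts=np.argwhere(m); print(n,m.sum(), cv2.minAreaRect((W[m][:,:2]*1000).astype(np.float32)))
E
```

```text
(238, 203) [0.528 0.157 0.186]
(340, 209) [ 0.531 -0.081  0.038]
(358, 205) [ 0.538 -0.125  0.049]
(375, 200) [ 0.544 -0.159  0.082]
(174, 204) [0.558 0.339 0.021]
(300, 230) [ 0.485  0.018 -0.002]
(300, 160) [0.599 0.025 0.259]
(300, 130) [0.659 0.023 0.262]
(447, 185) [ 0.575 -0.331  0.085]
(409, 245) [ 0.477 -0.499 -0.772]
(20, 200) [0.583 0.752 0.001]
(75, 205) [ 0.566  0.606 -0.002]
(465, 220) [ 0.498 -0.401  0.008]
[ 0.5239 -0.0745  0.085 ]
[ 0.5323 -0.1176  0.085 ]
[ 0.5432 -0.1585  0.085 ]<stdin>:10: RuntimeWarning: Mean of empty slice.
  ret = um.true_divide(
Traceback (most recent call last):
ValueError: zero-size array to reduction operation maximum which has no identity
```

View pics/topc.png

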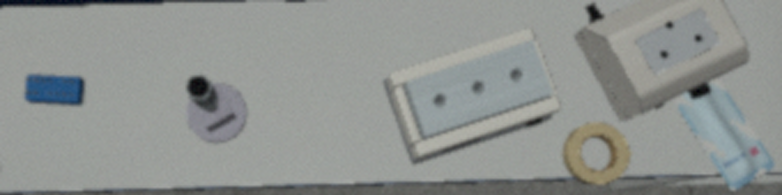

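```bash
python3 - <<'E'
from h import *
for n in ("top","side"):
    f=np.load(n+"0.npz"); p=f["p"]; K,E=cam(n); W=cloud(K,E,f["d"])
    b=(W[...,0]>.42)&(W[...,0]<.595)&(W[...,1]>-.25)&(W[...,1]<.25)
    for lo,hi in ((.12,.15),(.15,.18),(.178,.2)):
        m=b&(W[...,2]>lo)&(W[...,2]<hi)
        if m.sum(): print(n,lo,m.sum(),np.median(W[m],0).round(4),np.ptp(W[m],axis=0).round(3))
    m=b&(abs(W[...,2]-.085)<.003)
    if m.sum(): print(n,m.sum(), cv2.minAreaRect((W[m][:,:2]*1000).astype(np.float32)))
E
python3 -m handwheel '[{"roll":-0.1248,"tz":-8},{"roll":-0.1248,"tz":-8},{"roll":-0.1248,"tz":-8},{"roll":-0.1248,"tz":-8},{"roll":-0.1248,"tz":-8},{"roll":-0.1248,"tz":-8},{"roll":-0.1248,"tz":-8},{"roll":-0.1248,"tz":-8},{"roll":-0.1248,"tz":-8},{"roll":-0.1248,"tz":-8},{"roll":-0.1248,"tz":-8}]' 85
python3 -m handwheel '[{"roll":-0.1248},{"roll":-0.1248},{"roll":-0.1248},{"roll":-0.1248},{"roll":-0.1248},{"roll":-0.1248},{"roll":-0.1248},{"roll":-0.1248},{"roll":-0.1248},{"roll":-0.1248},{"roll":-0.1248}]'
```

```text
top 0.12 21 [0.521  0.1557 0.1343] [0.014 0.021 0.029]
top 0.15 34 [0.521  0.156  0.1663] [0.022 0.023 0.029]
top 0.178 94 [0.5291 0.1612 0.1856] [0.022 0.022 0.012]
top 1241 ((537.7962036132812, -118.09874725341797), (59.87683868408203, 141.41378784179688), 16.894189834594727)
side 0.12 94 [0.5298 0.1711 0.1362] [0.022 0.016 0.03 ]
side 0.15 103 [0.5288 0.1713 0.1655] [0.023 0.016 0.03 ]
side 0.178 65 [0.5302 0.1662 0.1849] [0.021 0.024 0.01 ]
side 471 ((526.3517456054688, -45.699737548828125), (78.64990234375, 419.02471923828125), 8.635164260864258)$[0]: bad value
$[0]: bad value
```

```bash
python3 -m handwheel '[{"tx":0,"ty":0,"tz":-8,"roll":-0.1248}]' 85; python3 -m handwheel '[{"tz":-8,"roll":-0.12}]' 85;  python3 -m handwheel '[{"tz":-8}]'
```

```text
t: 0.18
tool_pos: [0.2411, -0.5751, 0.2364]
tool_rot: [-3.03, -0.812, 0.0]
contact_force: [0.8, 0.5, -0.8]
opening: 0.085
grip_force: 0.0$[0]: bad value
$[0]: bad value
```

```bash
python3 -m handwheel '[{"tx":0,"ty":0,"tz":-8,"roll":-0.1248},{"tx":0,"ty":0,"tz":-8,"roll":-0.1248},{"tx":0,"ty":0,"tz":-8,"roll":-0.1248},{"tx":0,"ty":0,"tz":-8,"roll":-0.1248},{"tx":0,"ty":0,"tz":-8,"roll":-0.1248},{"tx":0,"ty":0,"tz":-8,"roll":-0.1248},{"tx":0,"ty":0,"tz":-8,"roll":-0.1248},{"tx":0,"ty":0,"tz":-8,"roll":-0.1248},{"tx":0,"ty":0,"tz":-8,"roll":-0.1248},{"tx":0,"ty":0,"tz":-8,"roll":-0.1248},{"tx":0,"ty":0,"tz":-8,"roll":-0.1248}]' 85 >/dev/null
python3 -m handwheel '[{"tx":0,"ty":0,"tz":0,"roll":-0.1248},{"tx":0,"ty":0,"tz":0,"roll":-0.1248},{"tx":0,"ty":0,"tz":0,"roll":-0.1248},{"tx":0,"ty":0,"tz":0,"roll":-0.1248},{"tx":0,"ty":0,"tz":0,"roll":-0.1248},{"tx":0,"ty":0,"tz":0,"roll":-0.1248},{"tx":0,"ty":0,"tz":0,"roll":-0.1248},{"tx":0,"ty":0,"tz":0,"roll":-0.1248},{"tx":0,"ty":0,"tz":0,"roll":-0.1248},{"tx":0,"ty":0,"tz":0,"roll":-0.1248}]'
```

```text
t: 1.93
tool_pos: [0.2415, -0.5762, 0.3265]
tool_rot: [0.011, -3.141, -0.002]
contact_force: [0.2, -1.0, -0.9]
opening: 0.085
grip_force: 0.0
```

```bash
python3 -m handwheel '[{"tx":-22.5,"ty":35,"tz":0,"roll":0},{"tx":-22.5,"ty":35,"tz":0,"roll":0},{"tx":-22.5,"ty":35,"tz":0,"roll":0},{"tx":-22.5,"ty":35,"tz":0,"roll":0},{"tx":-22.5,"ty":35,"tz":0,"roll":0},{"tx":-22.5,"ty":35,"tz":0,"roll":0},{"tx":-22.5,"ty":35,"tz":0,"roll":0},{"tx":-22.5,"ty":35,"tz":0,"roll":0},{"tx":-22.5,"ty":35,"tz":0,"roll":0},{"tx":-22.5,"ty":35,"tz":0,"roll":0},{"tx":-22.5,"ty":35,"tz":0,"roll":0},{"tx":-22.5,"ty":35,"tz":0,"roll":0}]'
python3 -m handwheel '[{"tx":0,"ty":38,"tz":0,"roll":0},{"tx":0,"ty":0,"tz":0,"roll":0},{"tx":0,"ty":0,"tz":0,"roll":0}]'
python3 - <<'E'
from h import *
o=ctrl.get_obs(); p,d=optics.get_image("wrist"); np.savez("w1.npz",p=p,d=d,pos=o["tool_pos"],rot=o["tool_rot"]); cv2.imwrite("pics/w1.png",p[:,:,::-1])
print(o["tool_pos"],o["tool_rot"])
K,E=cam("wrist",o); W=cloud(K,E,d)
m=(abs(W[...,2]-.085)<.004)&(W[...,0]>.45)&(W[...,0]<.6)&(W[...,1]>-.23)&(W[...,1]<0)
print(m.sum(),np.median(W[m],0),cv2.minAreaRect((W[m][:,:2]*1000).astype(np.float32)))
E
```

```text
t: 2.93
tool_pos: [0.5117, -0.1541, 0.3269]
tool_rot: [0.001, -3.141, -0.0]
contact_force: [0.9, -0.4, -1.1]
opening: 0.0848
grip_force: 0.0
t: 3.18
tool_pos: [0.5112, -0.1165, 0.3268]
tool_rot: [0.007, -3.141, -0.0]
contact_force: [-0.4, 0.6, 0.0]
opening: 0.0852
grip_force: 0.0
[ 0.51120957 -0.11645677  0.32681068] [ 7.18582991e-03 -3.14078478e+00 -1.73953502e-05]
4400 [ 0.53523059 -0.11886288  0.08522669] ((537.0232543945312, -119.74085998535156), (60.938838958740234, 140.26388549804688), 16.93968963623047)
```

View pics/w1.png

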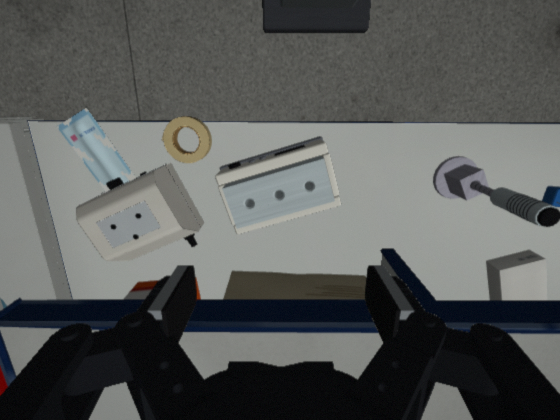

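The wrist view shows the wells at about (250,203), (280,195) and (310,185). The gauge's foot is at (459,178) and its handle top at (548,215).

```bash
python3 - <<'E'
from h import *
def wells(n,f,K,E,guess,r):
    g=cv2.cvtColor(f["p"],cv2.COLOR_RGB2GRAY)
    out=[]
    for u,v in guess:
        s=g[v-r:v+r+1,u-r:u+r+1].astype(float); bg=np.median(s)
        w=np.clip(bg-25-s,0,None); vv,uu=np.mgrid[v-r:v+r+1,u-r:u+r+1]
        c=((w*uu).sum()/w.sum(),(w*vv).sum()/w.sum()); P=plane(K,E,c,.085); out.append(P); print(n,np.round(c,1),P.round(4),int((w>0).sum()))
f=np.load("w1.npz"); K,E=cam("wrist",{"tool_pos":f["pos"],"tool_rot":f["rot"]})
wells("wrist",f,K,E,[(310,185),(280,195),(250,203)],8)
t=np.load("top0.npz"); wells("top",t,*cam("top"),[(341,208),(358,203),(375,198)],5)
s=np.load("side0.npz"); Ks,Es=cam("side")
for P in ([.523,-.078,.085],[.535,-.118,.085],[.547,-.159,.085]):
    c=Ks@(Es[:3,:3].T@(np.array(P)-Es[:3,3])); print("side px",(c/c[2])[:2].round(1))
W=cloud(K,E,f["d"]); b=(W[...,1]>.1)&(W[...,1]<.22)&(W[...,0]>.45)&(W[...,0]<.6)
for lo,hi in((.05,.06),(.053,.057),(.006,.014),(.12,.15),(.15,.18),(.182,.2)):
    m=b&(W[...,2]>lo)&(W[...,2]<hi)
    if m.sum(): print(lo,m.sum(),((W[m].max(0)+W[m].min(0))/2).round(4),np.ptp(W[m],axis=0).round(3))
E
```

```text
wrist [309.3 185.7] [ 0.5248 -0.0787  0.085 ] 89
wrist [279.3 194.5] [ 0.5372 -0.1185  0.085 ] 86
wrist [249.9 203.2] [ 0.5496 -0.1583  0.085 ] 78
top [340.5 207.8] [ 0.5266 -0.0759  0.085 ] 21
top [357.1 202.2] [ 0.539  -0.1159  0.085 ] 20
top [373.7 196.7] [ 0.5511 -0.1559  0.085 ] 19
side px [274.6 180.2]
side px [270.5 173.2]
side px [266.5 166.4]
0.05 510 [0.5293 0.159  0.055 ] [0.044 0.043 0.01 ]
0.053 447 [0.5293 0.159  0.055 ] [0.044 0.043 0.004]
0.006 682 [0.5283 0.1564 0.01  ] [0.066 0.06  0.008]
0.12 390 [0.53   0.1543 0.1349] [0.023 0.02  0.03 ]
0.15 537 [0.5306 0.1532 0.165 ] [0.024 0.019 0.03 ]
0.182 379 [0.5309 0.1549 0.1852] [0.022 0.022 0.006]
```

```bash
python3 -m handwheel '[{"tx":-2.4,"ty":34.2,"tz":0,"roll":0},{"tx":-2.4,"ty":34.2,"tz":0,"roll":0},{"tx":-2.4,"ty":34.2,"tz":0,"roll":0},{"tx":-2.4,"ty":34.2,"tz":0,"roll":0},{"tx":-2.4,"ty":34.2,"tz":0,"roll":0},{"tx":-2.4,"ty":34.2,"tz":0,"roll":0},{"tx":-2.4,"ty":34.2,"tz":0,"roll":0},{"tx":-2.4,"ty":34.2,"tz":0,"roll":0},{"tx":0,"ty":0,"tz":30,"roll":0},{"tx":0,"ty":0,"tz":30,"roll":0},{"tx":0,"ty":0,"tz":0,"roll":0},{"tx":0,"ty":0,"tz":0,"roll":0}]'
python3 - <<'E'
from h import *
o=ctrl.get_obs(); p,d=optics.get_image("wrist"); cv2.imwrite("pics/w2.png",p[:,:,::-1])
K,E=cam("wrist",o); W=cloud(K,E,d)
print(o["tool_pos"],o["tool_rot"])
b=(W[...,1]>.1)&(W[...,1]<.22)&(W[...,0]>.45)&(W[...,0]<.6)
for lo,hi in((.053,.057),(.006,.014),(.12,.15),(.15,.18),(.184,.2)):
    m=b&(W[...,2]>lo)&(W[...,2]<hi)
    if m.sum(): print(lo,m.sum(),((W[m].max(0)+W[m].min(0))/2).round(4),np.ptp(W[m],axis=0).round(3),np.median(W[m],0).round(4))
E
```

```text
t: 4.23
tool_pos: [0.5294, 0.154, 0.2652]
tool_rot: [-0.002, -3.137, 0.002]
contact_force: [0.1, 0.7, 0.2]
opening: 0.0847
grip_force: 0.0
[0.52935139 0.15395453 0.26515911] [-1.82317262e-03 -3.13682411e+00  1.58235597e-03]
0.053 499 [0.5246 0.1605 0.055 ] [0.034 0.045 0.004] [0.5239 0.1633 0.0553]
0.006 933 [0.5272 0.1605 0.01  ] [0.063 0.066 0.007] [0.5156 0.1591 0.0102]
0.12 178 [0.5242 0.1576 0.1353] [0.012 0.024 0.029] [0.5204 0.1583 0.1354]
0.15 284 [0.5253 0.1568 0.1649] [0.013 0.025 0.03 ] [0.5208 0.1571 0.1667]
0.184 503 [0.5313 0.1565 0.1865] [0.02  0.02  0.005] [0.5307 0.1561 0.1866]
```

View pics/w2.png

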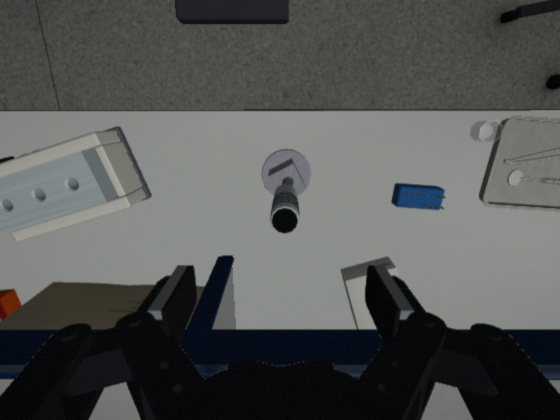

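The wrist view shows the gauge centred at about (285,218), with both fingers clear of it. I'll descend and grip it.

```bash
python3 -m handwheel '[{"tx":-1.5,"ty":3.5,"tz":0,"roll":0},{"tx":0,"ty":0,"tz":20,"roll":0},{"tx":0,"ty":0,"tz":20,"roll":0},{"tx":0,"ty":0,"tz":20,"roll":0},{"tx":0,"ty":0,"tz":20,"roll":0},{"tx":0,"ty":0,"tz":20,"roll":0},{"tx":0,"ty":0,"tz":15,"roll":0},{"tx":0,"ty":0,"tz":10,"roll":0},{"tx":0,"ty":0,"tz":9,"roll":0},{"tx":0,"ty":0,"tz":0,"roll":0}]'
python3 -m handwheel '[{"tx":0,"ty":0,"tz":0,"roll":0},{"tx":0,"ty":0,"tz":0,"roll":0},{"tx":0,"ty":0,"tz":0,"roll":0},{"tx":0,"ty":0,"tz":0,"roll":0},{"tx":0,"ty":0,"tz":0,"roll":0},{"tx":0,"ty":0,"tz":0,"roll":0},{"tx":0,"ty":0,"tz":0,"roll":0},{"tx":0,"ty":0,"tz":0,"roll":0},{"tx":0,"ty":0,"tz":0,"roll":0},{"tx":0,"ty":0,"tz":0,"roll":0},{"tx":0,"ty":0,"tz":0,"roll":0},{"tx":0,"ty":0,"tz":0,"roll":0}]' 10 80
python3 - <<'E'
from h import *
p,d=optics.get_image("side"); cv2.imwrite("pics/s2.png",cv2.resize(p[150:330,200:340],None,fx=3.3,fy=3.3)[:,:,::-1])
E
```

```text
t: 5.12
tool_pos: [0.5316, 0.1587, 0.1328]
tool_rot: [0.0, -3.141, 0.0]
contact_force: [-0.4, -0.4, -0.2]
opening: 0.085
grip_force: 0.0
t: 6.12
tool_pos: [0.5318, 0.1592, 0.1335]
tool_rot: [-0.001, 3.141, 0.001]
contact_force: [1.6, 3.2, 1.7]
opening: 0.0221
grip_force: 78.1
```

View pics/s2.png

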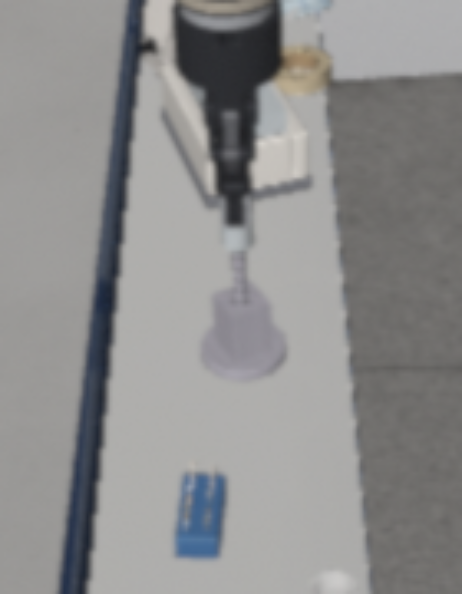

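The side view shows the handle held between the fingers, with the rod still in the stand. Now I'll lift.

```bash
python3 -m handwheel '[{"tx":0,"ty":0,"tz":-5,"roll":0},{"tx":0,"ty":0,"tz":-8,"roll":0},{"tx":0,"ty":0,"tz":-10,"roll":0},{"tx":0,"ty":0,"tz":-10,"roll":0},{"tx":0,"ty":0,"tz":-12,"roll":0},{"tx":0,"ty":0,"tz":-14,"roll":0},{"tx":0,"ty":0,"tz":-14,"roll":0},{"tx":0,"ty":0,"tz":-14,"roll":0},{"tx":0,"ty":0,"tz":-14,"roll":0},{"tx":0,"ty":0,"tz":-9,"roll":0},{"tx":0,"ty":0,"tz":0,"roll":0},{"tx":0,"ty":0,"tz":0,"roll":0}]'
python3 -m handwheel '[{"tx":0,"ty":-10,"tz":0,"roll":0},{"tx":0.5,"ty":-22,"tz":0,"roll":0},{"tx":0.5,"ty":-25,"tz":0,"roll":0},{"tx":0.5,"ty":-25,"tz":0,"roll":0},{"tx":0.5,"ty":-25,"tz":0,"roll":0},{"tx":0.5,"ty":-25,"tz":0,"roll":0},{"tx":0.5,"ty":-25,"tz":0,"roll":0},{"tx":0.5,"ty":-25,"tz":0,"roll":0},{"tx":0.5,"ty":-12,"tz":0,"roll":0},{"tx":0.5,"ty":-6,"tz":0,"roll":0},{"tx":0,"ty":0,"tz":0,"roll":0},{"tx":0,"ty":0,"tz":0,"roll":0}]'
python3 - <<'E'
from h import *
for n in("side","top","wrist"):
    o=ctrl.get_obs();p,d=optics.get_image(n); np.savez(n+"3.npz",p=p,d=d,pos=o["tool_pos"],rot=o["tool_rot"])
    r,c={"side":(110,190),"top":(150,270),"wrist":(110,170)}[n]
    if n!="top": cv2.imwrite(f"pics/{n}3.png",cv2.resize(p[r:r+150,c:c+200],None,fx=3.5,fy=3.5,interpolation=cv2.INTER_CUBIC)[:,:,::-1])
print(o["tool_pos"])
E
```

```text
t: 7.17
tool_pos: [0.5319, 0.1589, 0.2441]
tool_rot: [-0.001, 3.14, 0.0]
contact_force: [-0.2, 0.3, -3.0]
opening: 0.0223
grip_force: 78.5
t: 8.17
tool_pos: [0.527, -0.0407, 0.2428]
tool_rot: [0.001, -3.141, -0.001]
contact_force: [-1.4, 0.7, -1.5]
opening: 0.0226
grip_force: 78.6
[ 0.5272643  -0.04013193  0.2430927 ]
```

View pics/side3.png

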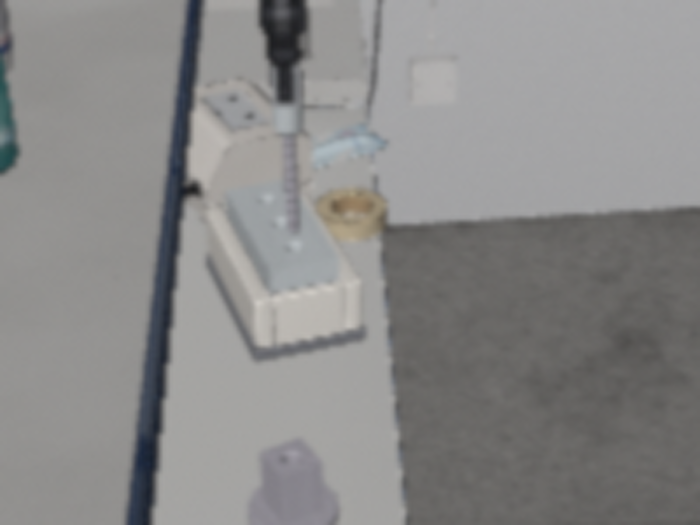

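View pics/wrist3.png

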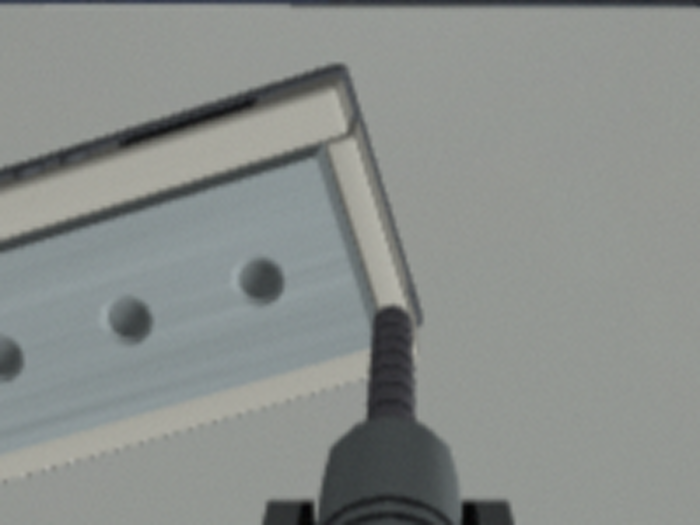

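The side crop shows the rod vertical, with its tip at about full-image pixel (274,176.6). The wrist crop shows the tip at about (282,199) and well_0 at about (244.9,190). Next I'll work out the shift.

```bash
python3 - <<'E'
from h import *
f=np.load("wrist3.npz"); o={"tool_pos":f["pos"],"tool_rot":f["rot"]}; K,E=cam("wrist",o); Ks,Es=cam("side")
tz=f["pos"][2]-.1185
print("tcp",f["pos"],"tip z",tz)
print("tip wrist",plane(K,E,(282,199.5),tz).round(4),"side",plane(Ks,Es,(274,176.3),tz).round(4))
# triangulate
def P(K,E): return K@np.linalg.inv(E)[:3]
X=cv2.triangulatePoints(P(K,E),P(Ks,Es),np.array([[282.],[199.5]]),np.array([[274.],[176.3]]));print("tri",(X[:3]/X[3]).ravel().round(4))
def well(p,u,v,r):
    g=cv2.cvtColor(p,cv2.COLOR_RGB2GRAY); s=g[v-r:v+r+1,u-r:u+r+1].astype(float); w=np.clip(np.median(s)-25-s,0,None); vv,uu=np.mgrid[v-r:v+r+1,u-r:u+r+1]
    return ((w*uu).sum()/w.sum(),(w*vv).sum()/w.sum())
for u,v in((245,190),(207,201)): c=well(f["p"],u,v,9); print(np.round(c,1),plane(K,E,c,.085).round(4))
for n in("side3","wrist3"):
    q=np.load(n+".npz"); print(q["pos"])
E
```

```text
tcp [ 0.5272643  -0.04013193  0.2430927 ] tip z 0.1245926955685954
tip wrist [ 0.5238 -0.0393  0.1246] side [ 0.5237 -0.0346  0.1246]
tri [ 0.524  -0.0392  0.1219]
[245.1 190.1] [ 0.5253 -0.0777  0.085 ]
[207.8 201.7] [ 0.5381 -0.1175  0.085 ]
[ 0.52704726 -0.04067493  0.24276164]
[ 0.5272643  -0.04013193  0.2430927 ]
```

```bash
python3 -m handwheel '[{"tx":-0.5,"ty":-10,"tz":0,"roll":0},{"tx":-0.5,"ty":-13,"tz":0,"roll":0},{"tx":-0.5,"ty":-10,"tz":0,"roll":0},{"tx":0,"ty":-5,"tz":0,"roll":0},{"tx":0,"ty":0,"tz":10,"roll":0},{"tx":0,"ty":0,"tz":10,"roll":0},{"tx":0,"ty":0,"tz":10,"roll":0},{"tx":0,"ty":0,"tz":5,"roll":0},{"tx":0,"ty":0,"tz":0,"roll":0},{"tx":0,"ty":0,"tz":0,"roll":0}]'
python3 -m handwheel '[{"tx":0,"ty":0,"tz":2,"roll":0},{"tx":0,"ty":0,"tz":2,"roll":0},{"tx":0,"ty":0,"tz":2,"roll":0},{"tx":0,"ty":0,"tz":2,"roll":0},{"tx":0,"ty":0,"tz":2,"roll":0},{"tx":0,"ty":0,"tz":0,"roll":0}]'
```

```text
t: 9.15
tool_pos: [0.5284, -0.0787, 0.2073]
tool_rot: [0.002, -3.14, -0.001]
contact_force: [0.3, -0.5, -1.4]
opening: 0.0225
grip_force: 78.6
t: 9.65
tool_pos: [0.5285, -0.0792, 0.1978]
tool_rot: [0.001, -3.141, 0.0]
contact_force: [-1.2, -0.4, -1.2]
opening: 0.022
grip_force: 78.5
```

```bash
python3 -m handwheel '[{"tx":0,"ty":0,"tz":3,"roll":0},{"tx":0,"ty":0,"tz":3,"roll":0},{"tx":0,"ty":0,"tz":3,"roll":0},{"tx":0,"ty":0,"tz":3,"roll":0},{"tx":0,"ty":0,"tz":0,"roll":0}]'
python3 -m handwheel '[{"tx":0,"ty":0,"tz":3,"roll":0},{"tx":0,"ty":0,"tz":3,"roll":0},{"tx":0,"ty":0,"tz":3,"roll":0},{"tx":0,"ty":0,"tz":3,"roll":0},{"tx":0,"ty":0,"tz":3,"roll":0},{"tx":0,"ty":0,"tz":0,"roll":0}]'
```

```text
t: 10.07
tool_pos: [0.5284, -0.0791, 0.1852]
tool_rot: [0.001, -3.14, -0.0]
contact_force: [-1.6, -0.5, -2.1]
opening: 0.0225
grip_force: 78.5
t: 10.57
tool_pos: [0.5284, -0.079, 0.1703]
tool_rot: [0.001, -3.141, -0.0]
contact_force: [-1.8, -2.6, -2.2]
opening: 0.0224
grip_force: 78.4
```

```bash
for i in 1; do python3 -m handwheel '[{"tx":0,"ty":0,"tz":2,"roll":0},{"tx":0,"ty":0,"tz":2,"roll":0},{"tx":0,"ty":0,"tz":2,"roll":0},{"tx":0,"ty":0,"tz":2,"roll":0},{"tx":0,"ty":0,"tz":0,"roll":0}]'; done
python3 -m handwheel '[{"tx":0,"ty":0,"tz":2,"roll":0},{"tx":0,"ty":0,"tz":2,"roll":0},{"tx":0,"ty":0,"tz":0,"roll":0}]'
```

```text
t: 10.98
tool_pos: [0.5286, -0.0791, 0.1628]
tool_rot: [0.001, -3.141, -0.0]
contact_force: [-2.6, -1.6, -1.9]
opening: 0.0224
grip_force: 78.5
t: 11.23
tool_pos: [0.5286, -0.0791, 0.1588]
tool_rot: [0.001, -3.141, -0.0]
contact_force: [-2.7, -1.8, -0.8]
opening: 0.0222
grip_force: 78.6
```

```bash
python3 -m handwheel '[{"tx":0,"ty":0,"tz":2,"roll":0},{"tx":0,"ty":0,"tz":2,"roll":0},{"tx":0,"ty":0,"tz":0,"roll":0}]'
python3 -m handwheel '[{"tx":0,"ty":0,"tz":2,"roll":0},{"tx":0,"ty":0,"tz":0,"roll":0},{"tx":0,"ty":0,"tz":0,"roll":0}]'
```

```text
t: 11.48
tool_pos: [0.5286, -0.0791, 0.1548]
tool_rot: [0.001, -3.141, -0.0]
contact_force: [-3.2, -1.6, -0.4]
opening: 0.0223
grip_force: 78.7
t: 11.73
tool_pos: [0.5288, -0.0791, 0.1534]
tool_rot: [0.001, -3.141, -0.0]
contact_force: [-4.6, -0.9, 0.6]
opening: 0.0219
grip_force: 78.7
```

```bash
python3 -m handwheel '[{"tx":1,"ty":-0.4,"tz":0,"roll":0},{"tx":0,"ty":0,"tz":0,"roll":0},{"tx":0,"ty":0,"tz":0,"roll":0}]'
python3 -m handwheel '[{"tx":0,"ty":0,"tz":2,"roll":0},{"tx":0,"ty":0,"tz":0,"roll":0},{"tx":0,"ty":0,"tz":0,"roll":0}]'
```

```text
t: 11.98
tool_pos: [0.5283, -0.0792, 0.1536]
tool_rot: [-0.001, 3.14, 0.001]
contact_force: [-2.2, 0.5, 1.6]
opening: 0.0221
grip_force: 78.8
t: 12.23
tool_pos: [0.5282, -0.0793, 0.1515]
tool_rot: [-0.001, 3.141, 0.001]
contact_force: [-2.2, 1.0, 3.4]
opening: 0.022
grip_force: 78.9
```

```bash
python3 -m handwheel '[{"tx":0,"ty":0,"tz":2,"roll":0},{"tx":0,"ty":0,"tz":0,"roll":0},{"tx":0,"ty":0,"tz":0,"roll":0}]'
python3 - <<'E'
from h import *
f=[]
for i in range(4):
    p,d=optics.get_image("side"); o=ctrl.get_obs(); f.append(o["contact_force"])
print(np.mean(f,0),np.std(f,0),o["tool_pos"]); cv2.imwrite("pics/s4.png",cv2.resize(p[110:230,210:330],None,fx=5,fy=5,interpolation=cv2.INTER_CUBIC)[:,:,::-1])
E
```

```text
t: 12.48
tool_pos: [0.5281, -0.0793, 0.1495]
tool_rot: [-0.001, 3.141, 0.001]
contact_force: [-2.0, 1.4, 3.1]
opening: 0.0226
grip_force: 79.0
[-1.93882987  1.47378077  3.46210001] [0.42795897 0.35125731 0.66324211] [ 0.52807966 -0.07938068  0.14954093]
```

View pics/s4.png

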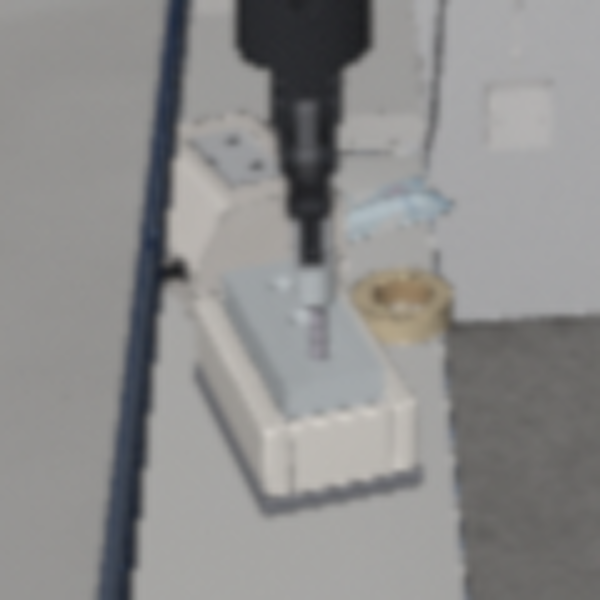

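The side view shows the rod in well_0 with the handle well above the block. There is about 5 N of axial force at a commanded depth of 54 mm, which looks like a stub at about 47 mm. I'll check this while retracting.

```bash
python3 -m handwheel '[{"tx":0,"ty":0,"tz":-3,"roll":0},{"tx":0,"ty":0,"tz":0,"roll":0},{"tx":0,"ty":0,"tz":0,"roll":0}]' | grep -E "pos|contact"
python3 -m handwheel '[{"tx":0,"ty":0,"tz":-3,"roll":0},{"tx":0,"ty":0,"tz":0,"roll":0},{"tx":0,"ty":0,"tz":0,"roll":0}]'| grep -E "pos|contact"
python3 -m handwheel '[{"tx":0,"ty":0,"tz":-3,"roll":0},{"tx":0,"ty":0,"tz":0,"roll":0},{"tx":0,"ty":0,"tz":0,"roll":0}]'| grep -E "pos|contact"
python3 -m handwheel '[{"tx":0,"ty":0,"tz":-5,"roll":0},{"tx":0,"ty":0,"tz":-10,"roll":0},{"tx":0,"ty":0,"tz":-10,"roll":0},{"tx":0,"ty":0,"tz":-10,"roll":0},{"tx":0,"ty":0,"tz":-10,"roll":0},{"tx":0,"ty":0,"tz":0,"roll":0},{"tx":0,"ty":0,"tz":0,"roll":0}]'
```

```text
tool_pos: [0.528, -0.0795, 0.1524]
contact_force: [-0.5, 1.6, 2.7]
tool_pos: [0.5277, -0.0797, 0.1549]
contact_force: [-0.3, 0.1, -0.9]
tool_pos: [0.5278, -0.0796, 0.1583]
contact_force: [0.2, -0.3, -1.3]
t: 14.02
tool_pos: [0.5285, -0.0797, 0.2048]
tool_rot: [-0.001, 3.139, -0.001]
contact_force: [0.1, 0.9, -2.4]
opening: 0.0225
grip_force: 78.6
```

```bash
python3 -m handwheel '[{"tx":0,"ty":0,"tz":-10,"roll":0},{"tx":-4,"ty":-10,"tz":0,"roll":0},{"tx":-4,"ty":-12,"tz":0,"roll":0},{"tx":-4,"ty":-12,"tz":0,"roll":0},{"tx":0,"ty":-5.5,"tz":0,"roll":0},{"tx":0,"ty":0,"tz":5,"roll":0},{"tx":0,"ty":0,"tz":3,"roll":0},{"tx":0,"ty":0,"tz":3,"roll":0},{"tx":0,"ty":0,"tz":3,"roll":0},{"tx":0,"ty":0,"tz":2,"roll":0},{"tx":0,"ty":0,"tz":2,"roll":0},{"tx":0,"ty":0,"tz":0,"roll":0}]'
python3 -m handwheel '[{"tx":0,"ty":0,"tz":3,"roll":0},{"tx":0,"ty":0,"tz":3,"roll":0},{"tx":0,"ty":0,"tz":0,"roll":0}]'
```

```text
t: 15.02
tool_pos: [0.5397, -0.1188, 0.1949]
tool_rot: [0.002, -3.141, 0.0]
contact_force: [0.5, -1.9, -2.0]
opening: 0.0223
grip_force: 78.5
t: 15.27
tool_pos: [0.5396, -0.1189, 0.1886]
tool_rot: [0.001, -3.141, -0.0]
contact_force: [1.0, -1.5, -2.2]
opening: 0.0224
grip_force: 78.5
```

In well_1. Continuing down.

```bash
python3 -m handwheel '[{"tx":-0.5,"ty":-0.5,"tz":3,"roll":0},{"tx":0,"ty":0,"tz":3,"roll":0},{"tx":0,"ty":0,"tz":3,"roll":0},{"tx":0,"ty":0,"tz":3,"roll":0},{"tx":0,"ty":0,"tz":3,"roll":0},{"tx":0,"ty":0,"tz":3,"roll":0},{"tx":0,"ty":0,"tz":0,"roll":0},{"tx":0,"ty":0,"tz":0,"roll":0}]'| grep -E "pos|contact"
python3 -m handwheel '[{"tx":0,"ty":0,"tz":2,"roll":0},{"tx":0,"ty":0,"tz":2,"roll":0},{"tx":0,"ty":0,"tz":2,"roll":0},{"tx":0,"ty":0,"tz":2,"roll":0},{"tx":0,"ty":0,"tz":0,"roll":0},{"tx":0,"ty":0,"tz":0,"roll":0}]'| grep -E "pos|contact"
python3 -m handwheel '[{"tx":0,"ty":0,"tz":2,"roll":0},{"tx":0,"ty":0,"tz":2,"roll":0},{"tx":0,"ty":0,"tz":0,"roll":0},{"tx":0,"ty":0,"tz":0,"roll":0}]'| grep -E "pos|contact"
```

```text
tool_pos: [0.5402, -0.1193, 0.1709]
contact_force: [-0.3, 0.4, -1.8]
tool_pos: [0.5403, -0.1194, 0.163]
contact_force: [-0.2, -0.1, -0.7]
tool_pos: [0.5405, -0.1196, 0.1597]
contact_force: [-0.8, -0.3, 0.4]
```

```bash
python3 -m handwheel '[{"tx":0,"ty":0,"tz":2,"roll":0},{"tx":0,"ty":0,"tz":2,"roll":0},{"tx":0,"ty":0,"tz":0,"roll":0},{"tx":0,"ty":0,"tz":0,"roll":0}]'| grep -E "pos|contact"
python3 -m handwheel '[{"tx":0,"ty":0,"tz":2,"roll":0},{"tx":0,"ty":0,"tz":2,"roll":0},{"tx":0,"ty":0,"tz":0,"roll":0},{"tx":0,"ty":0,"tz":0,"roll":0}]'| grep -E "pos|contact"
```

```text
tool_pos: [0.5405, -0.1196, 0.1556]
contact_force: [-1.4, 0.3, 2.6]
tool_pos: [0.5406, -0.1196, 0.1517]
contact_force: [-3.7, -0.4, 5.4]
```

Well_1 has a stub at about 42 mm. On to well_2.

```bash
python3 -m handwheel '[{"tx":0,"ty":0,"tz":-3,"roll":0},{"tx":0,"ty":0,"tz":-5,"roll":0},{"tx":0,"ty":0,"tz":-7,"roll":0},{"tx":0,"ty":0,"tz":-10,"roll":0},{"tx":0,"ty":0,"tz":-10,"roll":0},{"tx":0,"ty":0,"tz":-10,"roll":0},{"tx":0,"ty":0,"tz":-10,"roll":0},{"tx":0,"ty":0,"tz":-8,"roll":0},{"tx":0,"ty":0,"tz":0,"roll":0},{"tx":0,"ty":0,"tz":0,"roll":0}]'
python3 -m handwheel '[{"tx":-4,"ty":-10,"tz":0,"roll":0},{"tx":-4,"ty":-12,"tz":0,"roll":0},{"tx":-4,"ty":-12,"tz":0,"roll":0},{"tx":0,"ty":-6,"tz":0,"roll":0},{"tx":0,"ty":0,"tz":5,"roll":0},{"tx":0,"ty":0,"tz":3,"roll":0},{"tx":0,"ty":0,"tz":3,"roll":0},{"tx":0,"ty":0,"tz":3,"roll":0},{"tx":0,"ty":0,"tz":2,"roll":0},{"tx":0,"ty":0,"tz":2,"roll":0},{"tx":0,"ty":0,"tz":2,"roll":0},{"tx":0,"ty":0,"tz":0,"roll":0}]'
python3 -m handwheel '[{"tx":0,"ty":0,"tz":2,"roll":0},{"tx":0,"ty":0,"tz":2,"roll":0},{"tx":0,"ty":0,"tz":0,"roll":0}]'
```

```text
t: 18.27
tool_pos: [0.5408, -0.1196, 0.2152]
tool_rot: [-0.001, 3.14, -0.001]
contact_force: [-0.3, -0.1, -1.2]
opening: 0.0222
grip_force: 78.7
t: 19.27
tool_pos: [0.5522, -0.1593, 0.1939]
tool_rot: [0.002, -3.141, -0.0]
contact_force: [-0.0, -0.2, -1.6]
opening: 0.0222
grip_force: 78.7
t: 19.52
tool_pos: [0.5522, -0.1593, 0.1898]
tool_rot: [0.001, -3.141, -0.0]
contact_force: [0.3, -0.3, -2.0]
opening: 0.0223
grip_force: 78.7
```

```bash
python3 -m handwheel '[{"tx":0,"ty":0,"tz":3,"roll":0},{"tx":0,"ty":0,"tz":3,"roll":0},{"tx":0,"ty":0,"tz":3,"roll":0},{"tx":0,"ty":0,"tz":3,"roll":0},{"tx":0,"ty":0,"tz":3,"roll":0},{"tx":0,"ty":0,"tz":3,"roll":0},{"tx":0,"ty":0,"tz":3,"roll":0},{"tx":0,"ty":0,"tz":0,"roll":0},{"tx":0,"ty":0,"tz":0,"roll":0}]'| grep -E "pos|contact"
python3 -m handwheel '[{"tx":0,"ty":0,"tz":2,"roll":0},{"tx":0,"ty":0,"tz":2,"roll":0},{"tx":0,"ty":0,"tz":2,"roll":0},{"tx":0,"ty":0,"tz":2,"roll":0},{"tx":0,"ty":0,"tz":0,"roll":0},{"tx":0,"ty":0,"tz":0,"roll":0}]'| grep -E "pos|contact"
python3 -m handwheel '[{"tx":0,"ty":0,"tz":2,"roll":0},{"tx":0,"ty":0,"tz":2,"roll":0},{"tx":0,"ty":0,"tz":0,"roll":0},{"tx":0,"ty":0,"tz":0,"roll":0}]'| grep -E "pos|contact"
```

```text
tool_pos: [0.5523, -0.1594, 0.169]
contact_force: [-0.0, -0.2, -0.5]
tool_pos: [0.5523, -0.1594, 0.161]
contact_force: [0.2, 0.3, -2.3]
tool_pos: [0.5523, -0.1594, 0.157]
contact_force: [-0.3, -0.2, -1.8]
```

```bash
python3 -m handwheel '[{"tx":0,"ty":0,"tz":2,"roll":0},{"tx":0,"ty":0,"tz":2,"roll":0},{"tx":0,"ty":0,"tz":0,"roll":0},{"tx":0,"ty":0,"tz":0,"roll":0}]'| grep -E "pos|contact"
python3 -m handwheel '[{"tx":0,"ty":0,"tz":2,"roll":0},{"tx":0,"ty":0,"tz":2,"roll":0},{"tx":0,"ty":0,"tz":2,"roll":0},{"tx":0,"ty":0,"tz":0,"roll":0},{"tx":0,"ty":0,"tz":0,"roll":0}]'| grep -E "pos|contact"
python3 -m handwheel '[{"tx":0,"ty":0,"tz":2,"roll":0},{"tx":0,"ty":0,"tz":2,"roll":0},{"tx":0,"ty":0,"tz":2,"roll":0},{"tx":0,"ty":0,"tz":0,"roll":0},{"tx":0,"ty":0,"tz":0,"roll":0}]'| grep -E "pos|contact"
```

```text
tool_pos: [0.5523, -0.1594, 0.153]
contact_force: [-0.5, -0.4, -1.5]
tool_pos: [0.5523, -0.1594, 0.147]
contact_force: [0.2, -0.3, -1.2]
tool_pos: [0.5523, -0.1594, 0.1409]
contact_force: [-1.0, -1.0, -1.8]
```

At 62.6 mm deep there is still no contact, so well_2 is the clear one. Now to find the bottom.

```bash
python3 -m handwheel '[{"tx":0,"ty":0,"tz":2,"roll":0},{"tx":0,"ty":0,"tz":2,"roll":0},{"tx":0,"ty":0,"tz":0,"roll":0},{"tx":0,"ty":0,"tz":0,"roll":0}]'| grep -E "pos|contact"
python3 -m handwheel '[{"tx":0,"ty":0,"tz":2,"roll":0},{"tx":0,"ty":0,"tz":1,"roll":0},{"tx":0,"ty":0,"tz":0,"roll":0},{"tx":0,"ty":0,"tz":0,"roll":0}]'| grep -E "pos|contact"
python3 -m handwheel '[{"tx":0,"ty":0,"tz":2,"roll":0},{"tx":0,"ty":0,"tz":0,"roll":0},{"tx":0,"ty":0,"tz":0,"roll":0}]'| grep -E "pos|contact"
```

```text
tool_pos: [0.5523, -0.1594, 0.1369]
contact_force: [-1.4, -0.5, -2.0]
tool_pos: [0.5525, -0.1595, 0.1346]
contact_force: [-2.2, -0.2, 1.9]
tool_pos: [0.5525, -0.1596, 0.1325]
contact_force: [-2.6, -0.6, 2.6]
```

```bash
python3 -m handwheel '[{"tx":0,"ty":0,"tz":2,"roll":0},{"tx":0,"ty":0,"tz":2,"roll":0},{"tx":0,"ty":0,"tz":1,"roll":0},{"tx":0,"ty":0,"tz":0,"roll":0},{"tx":0,"ty":0,"tz":0,"roll":0}]'| grep -E "t:|pos|contact"
python3 - <<'E'
from h import *
f=[]
for i in range(5):
    p,d=optics.get_image("side"); o=ctrl.get_obs(); f.append(o["contact_force"])
print(o["t"],np.mean(f,0),np.std(f,0),o["tool_pos"]); cv2.imwrite("pics/s5.png",cv2.resize(p[110:210,220:320],None,fx=6,fy=6,interpolation=cv2.INTER_CUBIC)[:,:,::-1])
E
```

```text
t: 23.6
tool_pos: [0.5525, -0.1595, 0.1275]
tool_rot: [-0.001, 3.141, -0.0]
contact_force: [-3.7, 0.2, 5.0]
23.85 [-2.81506752  0.2277941   4.98873475] [0.44320458 0.41557767 0.29603827] [ 0.55250698 -0.1595589   0.12750566]
```

View pics/s5.png

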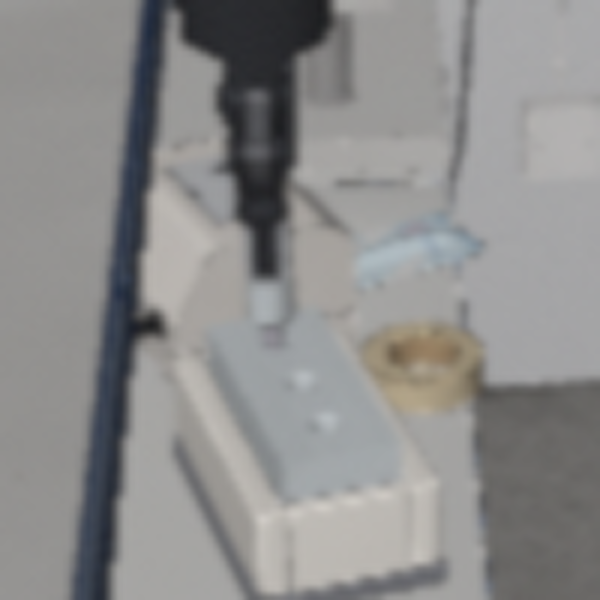

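The side view shows the gauge in well_2 at the far end, with the handle bottom about 16 mm above the block. About 6.7 N puts compression at 8 to 9 mm. I'll hold, then ease off.

```bash
python3 -m handwheel '[{"tx":0,"ty":0,"tz":0,"roll":0},{"tx":0,"ty":0,"tz":0,"roll":0},{"tx":0,"ty":0,"tz":0,"roll":0},{"tx":0,"ty":0,"tz":0,"roll":0},{"tx":0,"ty":0,"tz":0,"roll":0},{"tx":0,"ty":0,"tz":0,"roll":0},{"tx":0,"ty":0,"tz":0,"roll":0},{"tx":0,"ty":0,"tz":0,"roll":0},{"tx":0,"ty":0,"tz":0,"roll":0},{"tx":0,"ty":0,"tz":0,"roll":0},{"tx":0,"ty":0,"tz":0,"roll":0},{"tx":0,"ty":0,"tz":0,"roll":0}]'| grep -E "t:|pos|contact"
python3 -m handwheel '[{"tx":0,"ty":0,"tz":-1,"roll":0},{"tx":0,"ty":0,"tz":-1,"roll":0},{"tx":0,"ty":0,"tz":-1,"roll":0},{"tx":0,"ty":0,"tz":-1,"roll":0},{"tx":0,"ty":0,"tz":-1,"roll":0},{"tx":0,"ty":0,"tz":-1,"roll":0},{"tx":0,"ty":0,"tz":-1,"roll":0},{"tx":0,"ty":0,"tz":0,"roll":0},{"tx":0,"ty":0,"tz":0,"roll":0}]'
python3 -m handwheel '[{"tx":0,"ty":0,"tz":-1,"roll":0},{"tx":0,"ty":0,"tz":0,"roll":0},{"tx":0,"ty":0,"tz":0,"roll":0}]'
```

```text
t: 24.85
tool_pos: [0.5525, -0.1595, 0.1275]
tool_rot: [-0.001, 3.141, -0.0]
contact_force: [-2.9, -1.4, 5.4]
t: 25.6
tool_pos: [0.5524, -0.1595, 0.1342]
tool_rot: [-0.001, 3.142, -0.0]
contact_force: [-2.1, -1.0, 2.0]
opening: 0.0223
grip_force: 78.7
t: 25.85
tool_pos: [0.5524, -0.1595, 0.1352]
tool_rot: [0.001, -3.142, 0.0]
contact_force: [-1.9, -1.2, 0.3]
opening: 0.0221
grip_force: 78.7
```

```bash
python3 -m handwheel '[{"tx":0,"ty":0,"tz":0,"roll":0},{"tx":0,"ty":0,"tz":0,"roll":0},{"tx":0,"ty":0,"tz":0,"roll":0},{"tx":0,"ty":0,"tz":0,"roll":0},{"tx":0,"ty":0,"tz":0,"roll":0},{"tx":0,"ty":0,"tz":0,"roll":0},{"tx":0,"ty":0,"tz":0,"roll":0},{"tx":0,"ty":0,"tz":0,"roll":0},{"tx":0,"ty":0,"tz":0,"roll":0}]' 70 20
python3 -m handwheel '[{"tx":0,"ty":0,"tz":-5,"roll":0},{"tx":0,"ty":0,"tz":-10,"roll":0},{"tx":0,"ty":0,"tz":-15,"roll":0},{"tx":0,"ty":0,"tz":-20,"roll":0},{"tx":0,"ty":0,"tz":-20,"roll":0},{"tx":0,"ty":0,"tz":-20,"roll":0},{"tx":0,"ty":0,"tz":-20,"roll":0},{"tx":0,"ty":0,"tz":-15,"roll":0},{"tx":0,"ty":0,"tz":0,"roll":0},{"tx":0,"ty":0,"tz":0,"roll":0},{"tx":0,"ty":0,"tz":0,"roll":0}]'
python3 - <<'E'
from h import *
p,d=optics.get_image("side"); cv2.imwrite("pics/s6.png",cv2.resize(p[110:260,190:390],None,fx=3.5,fy=3.5,interpolation=cv2.INTER_CUBIC)[:,:,::-1])
K,E=cam("side"); W=cloud(K,E,d); m=(abs(W[...,0]-.55)<.04)&(abs(W[...,1]+.155)<.04)&(W[...,2]>.11)&(W[...,2]<.22)
print(m.sum(),W[m].max(0),W[m].min(0))
E
```

```text
t: 26.6
tool_pos: [0.5524, -0.1594, 0.1353]
tool_rot: [-0.001, 3.141, 0.0]
contact_force: [-0.2, -0.0, -0.4]
opening: 0.0701
grip_force: 0.0
t: 27.52
tool_pos: [0.552, -0.1593, 0.2596]
tool_rot: [0.001, -3.141, -0.001]
contact_force: [-0.1, -0.4, -0.2]
opening: 0.07
grip_force: 0.0
202 [ 0.56157976 -0.14301925  0.18870815] [ 0.53778661 -0.17150455  0.11067963]
```

View pics/s6.png

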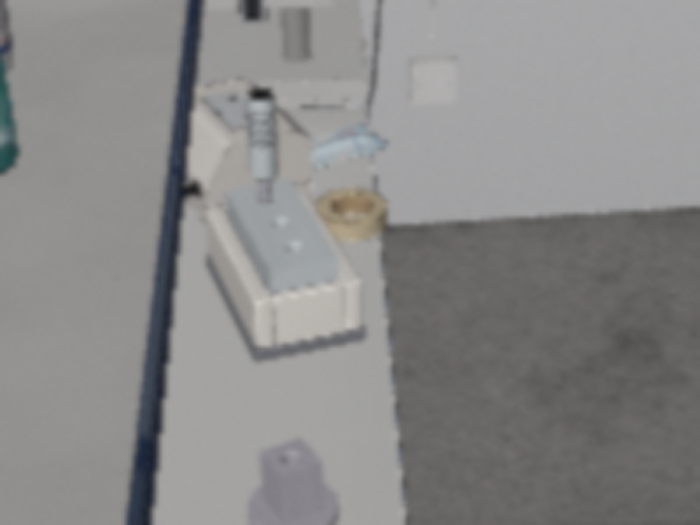

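The gauge stands upright in well_2 at crop pixel (262,140). Its top is at z = 0.188, which fits a tip on the 69 mm bottom with the rod fully out. The gripper is clear and the roll looks undisturbed.

```bash
python3 -c "
from station import ctrl
print(ctrl.finish_job())"
```

```text
the job is handed in; nothing more can be done
None
```

I handed the job in at about 28 s: well_2 is the clear well (bottom at about 69 mm), and the gauge was pressed there an estimated 8–9 mm for over a second, eased off, and left standing upright with the gripper clear; the stubs are in well_0 (about 49 mm) and well_1 (about 42 mm).

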